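Clear the vise and stand the tube leg in it under the work lamp

TASK

Take the wooden offcut off the vise jaws and put it in the red scrap bin. Then pinch the blue tube leg firmly across its two brass bolt heads and lift it level and well clear of its battens; up in the air ease the grip so that its rubber end swings down about the bolt until it hangs plumb, and tighten the grip again. Bring it in under the front of the work lamp, lower it between the vise jaws with the bolt running along the jaws until it stands on the vise bed, and only then let go, leaving it upright there; do not knock the lamp or disturb the bottle, the grey plug or the tape roll.

Things in the scene. Friction and masses are not known exactly. Their poses are not given: they have to be found in the camera images.
- vise_bed (a point): centre of the flat floor between the fixed vise's two rigid jaws, 90 mm above the bench. x points away from the robot (near jaw with screw and T-bar to far jaw), y along the jaws, z up. The gap is 36 mm wide (x -18 to +18), 120 mm long in y; jaw tops are 55 mm above this floor; jaws 32 (near) and 40 mm thick. Screw and T-bar reach 110 mm to the near side, 25 mm above the floor.
- lamp_edge (a point): middle of the lower front edge of the yellow work lamp, fixed over the vise, axes as the vise: a box 200 mm along the jaws, 60 mm deep, 55 mm tall, going back (+x) and up from this edge, which lies 18 mm beyond the gap's middle and 240 mm above the vise floor. A gripper straight above the gap would strike it: lean it back towards the near side, 30 to 40 degrees.
- lamp: the yellow work lamp with its two posts (16 mm thick, 81 mm beyond the gap's middle, 88 mm to either side); its origin is on the bench straight below the vise bed's centre, axes as the vise.
- leg_mid (a point): centre (and centre of mass) of the loose leg: a blue square steel tube 160 mm long (x), 25 mm wide and thick, 0.19 to 0.28 kg. It starts lying level on two battens 25 mm tall, brass bolt end (+x) away from the robot, black rubber-banded end (-x) towards it. x points along it to the bolt end, y along the bolt, z up as it lies.
- leg_bolt (a point): middle of the leg's cross bolt, 60 mm from its centre towards +x (20 mm from that end, 140 mm from the other). Two round brass heads, 11 mm in diameter, stand out 6.5 mm at +y and -y: 38 mm over the heads. Gripped hard (about 40 N) the leg stays level; with a light grip (4 to 6 N) it swings about the bolt but does not fall. Axes as the leg.
- leg_foot (a point): centre of the leg's black rubber-banded end face (the lower end when it stands), 80 mm from its centre towards -x. Axes as the leg.
- cradle: the two fixed battens under the leg, 22 mm wide, 150 mm long, 25 mm tall, running across the leg at 45 mm and -15 mm from this origin towards the robot; the origin lies on the bench. None stands under the bolt end.
- offcut_mid (a point): centre of a loose wooden offcut 80 x 32 x 30 mm (x, y, z), about 60 g, lying on the jaw tops across the gap; its long x axis roughly along the vise's x.
- bin: fixed red scrap bin, open top, 170 x 170 mm outside, 90 mm tall, walls and floor 4 mm; origin at the centre of its underside.
- tape: cardboard-coloured tape roll lying flat, 90 mm across, 45 mm tall, origin at the centre of its underside; leave alone.
- bottle: blue bottle, 64 mm across, 170 mm tall, origin under its centre; leave alone.
- plug: grey plastic power plug standing on end, 60 mm across, 90 mm tall, origin under its centre; leave alone.
There are look-alikes about, which are no part of the job. There is more than one size of the part that bears leg_mid; the job needs the largest.

How it is judged:
On the way, in this order (a step that is already met when the one before it is completed fails the run):
1. the offcut lies in the scrap bin, let go (x of offcut_mid in the frame of bin between -0.08 and 0.08 m and y of offcut_mid in the frame of bin between -0.08 and 0.08 m and height (world z) of offcut_mid below 0.075 m and contact force between the fingers and offcut below 0.1 N), for 0.2 s.
2. the leg is held level (within 27 degrees) in the fingers, both ends more than 75 mm above the bench (angle between leg_mid's own x axis and vertical between 1.1 and 2.04 rad and height (world z) of each of leg_bolt, leg_foot above 0.075 m and contact force between the fingers and leg above 1 N), for 0.2 s.
3. the leg hangs plumb (within 14 degrees), bolt end up, foot clear of the bench and the vise, and is gripped firmly again (over 8 N) (angle between leg_mid's own x axis and vertical below 0.25 rad and height (world z) of leg_foot above 0.03 m and contact force between the fingers and leg above 8 N and contact force between leg and vise below 0.1 N and contact force between leg and cradle below 0.1 N), for 0.3 s.
4. still held in the fingers, the leg stands on the vise bed between the jaws (z of leg_foot in the frame of vise_bed below 0.008 m and x of leg_foot in the frame of vise_bed between -0.012 and 0.012 m and y of leg_foot in the frame of vise_bed between -0.05 and 0.05 m and contact force between the fingers and leg above 0.3 N), for 0.1 s.
At the end, for the whole second after the job is handed in: The leg stands at rest on the vise bed between the jaws, bolt end up, within 5 degrees of upright and with its bolt within 17 degrees of the jaws' direction, within 50 mm of the jaws' middle; the offcut lies in the bin (z of leg_foot in the frame of vise_bed below 0.005 m and x of leg_foot in the frame of vise_bed between -0.012 and 0.012 m and y of leg_foot in the frame of vise_bed between -0.05 and 0.05 m and angle between leg_mid's own x axis and vertical below 0.09 rad and angle between the y axis of leg_mid and the y axis of vise_bed, either way round below 0.3 rad and linear speed of leg below 0.02 m/s and x of offcut_mid in the frame of bin between -0.08 and 0.08 m and y of offcut_mid in the frame of bin between -0.08 and 0.08 m and height (world z) of offcut_mid below 0.075 m); the robot touches nothing.
It fails at once if the lamp is struck (over 20 N) (contact force between anything else and lamp above 20 N).
It fails at once if a bystander (tape roll, bottle, plug) is shifted more than 30 mm or knocked over (distance of any of tape, bottle, plug from where it was at the start of the episode above 0.03 m or angle between any of bottle, plug, tape's own z axis and vertical above 0.5 rad).
It also fails if it takes over 72 s, if anything falls off the work surface, if the arm or the gripper's body presses on something with over 40 N, if the wrist force passes 120 N, or if a joint passes its speed limit or range.

ROBOT

A 7-joint arm with a two-finger parallel gripper is mounted at the origin on the work surface. World frame = base frame: x ahead of the robot, y to its left, z up, the work surface at z = 0. Lengths are in m, angles in rad, forces in N, time in s.
With the tool pointing down it reaches from about 0.425 to 0.95 m from the base axis. Payload 4.7 kg.
Tool frame: the origin (TCP) lies at the very end of the fingers, on their centre line; the grasp point (between the pads) lies 19 mm behind it (ctrl.grip_point_offset is the z of the grasp point in the tool frame, in m); z points along the fingers, y is the line along which they close (so a half turn about z gives the same grasp; the last joint's range is limited). The gripper opens to 87 mm and grips with 3 to 60 N. Pads are 19 mm wide; open, the fingers measure 117 mm over their backs; the gripper's body (75 mm by 190 mm) begins 51 mm behind the grasp point.
Start: joints at [1.229, 0.469, -0.049, 1.532, 0.024, 1.141, -0.082], TCP at [0.208, -0.642, 0.223] pointing down, gripper open.
Joint ranges: [-2.59, 2.59], [-0.33, 1.99], [-1.39, 1.29], [0.1, 2.45], [-1.04, 4.18], [0.21, 1.99], [-2.66, 2.66]. Speed limits (rad/s): [2.57, 2.57, 3.14, 3.14, 3.14, 3.14, 3.14].

INTERFACE

Orientations are given as a unit quaternion [x, y, z, w].
In Python, from station import ctrl, vision gives the robot as it stands.
- The arm moves only by the tool arm_command, never from a script. Its argument "motion" is a list of rows, each a list of 7 numbers: the closure in counts, from 0 (fully open) to 255 (shut), then the shift along the tool's x, y, z each as a share of 150 mm, from -1 to 1, then the turn, a rotation vector about the tool's x, y, z each as a share of 360 degrees, from -1 to 1. A call has 1 to 12 rows; each row is the pose to reach, as a shift and turn from the pose commanded when the call began, along the tool's axes at that moment, turning the shorter way round; what a row does not reach only later rows make up. A row lasts 1/10 s, in which the tool goes at most 50 mm and 8.59 degrees, less where a joint would pass 70% of its speed; a pose out of reach is approached as far as the arm can. A call with a number of a shift or a turn outside -1 to 1 is refused whole. A call with a gripper value outside its range is refused whole. The fingers move at their own pace and stop on an object; "squeeze" is the grip in N (left out, the last holds). Time passes only in rows, so rows that repeat a pose let the fingers close. It gives the time, the measured TCP pose, the force, the opening and the grip force at its end, in the units of the state.
- ctrl.get_state(): the state, without advancing time (a new reading comes with each control period).
- vision.snapshot(name): name is "scene" or "top"; returns (picture, depth): 480x640x3 uint8, red, green, blue; 480x640 float32, m along the optical axis (not along the pixel's ray), 0 where there is no reading.
- vision.get_calibration(name): a dict with "fx", "fy", "cx", "cy" (pixels), "R" (3x3) and "t" (3): a world point X has camera coordinates R X + t. Camera axes: x right, y down, z forward; pixel columns grow to the right and rows downward; lengths in m; the calibration is good to about 2 mm. A picture is of the moment at which its call begins. get_calibration takes no time and is no camera call.
- ctrl.sign_off(): hands the job in; it is judged then, once.
The state is a dict: "t": time; "q": joint angles; "qd": joint speeds; "effort": joint torques, N m; "position": TCP position; "tcp_rot": TCP orientation; "ft_force": force on the tool from outside, world axes, zero at the start; "wrist_torque": the same for the moment, N m; "finger_gap": opening from 0.0 (shut) to 1.0 (fully open); "finger_force": force on a finger pad.
Only numpy, scipy, OpenCV 4.12 (cv2) and the standard library are available. Lean on these libraries where they do the work, as an engineer would, in place of code of your own. Each camera call takes 0.05 s, during which the arm holds its last target. There are 200 camera calls.

## Working session

There is one attempt and no reset: what is moved stays moved. The work goes in short steps, Python scripts to look and compute and a tool call to move; the robot and the scene stay as the last step left them, time stands still between calls to the robot, and variables do not carry over. Pictures are saved under pics/ and viewed, at most 10 in all, crops included, and the job is handed in when it is done.

Besides the shell and the picture viewer there is one more tool, called after "Request:" as name(argument=value, ...) on one line, values as JSON. arm_command: Moves the arm, as the interface text tells. Its arguments: {"type":"object","properties":{"motion":{"type":"array"},"squeeze":{"type":"number"}},"required":["motion"]}

```bash
mkdir -p pics; cat > h.py <<'E'
import numpy as np, cv2, sys
from scipy.spatial.transform import Rotation as Rot
from station import ctrl, vision
def snap(n):
    p,d=vision.snapshot(n); np.savez(''+n+'.npz',p=p,d=d); return p,d
def load(n):
    z=np.load(''+n+'.npz'); return z['p'],z['d']
def w(n,u,v,d):
    c=vision.get_calibration(n); u=np.asarray(u,float);v=np.asarray(v,float)
    X=np.stack([(u-c['cx'])/c['fx']*d,(v-c['cy'])/c['fy']*d,d+0*u],-1)
    return (X-c['t'])@np.asarray(c['R'])
def proj(n,X):
    c=vision.get_calibration(n); Y=np.asarray(c['R'])@np.asarray(X)+c['t']
    return Y[0]/Y[2]*c['fx']+c['cx'],Y[1]/Y[2]*c['fy']+c['cy']
E
python3 - <<'E'
from h import *
for n in ('scene','top'):
    p,d=snap(n); cv2.imwrite(f'pics/{n}0.png',p[:,:,::-1]); c=vision.get_calibration(n)
    print(n,c['fx'],c['cx'],c['cy'],np.round(c['R'],3).tolist(),np.round(c['t'],3))
print(ctrl.get_state(), ctrl.grip_point_offset)
E
```

```text
scene 463.041489496341 319.8315464304185 242.53252322796126 [[0.467, 0.884, -0.016], [0.568, -0.314, -0.761], [-0.678, 0.347, -0.649]] [-0.21  -0.153  1.824]
top 497.99385299696667 325.0461376001882 238.22967842602316 [[-0.004, -1.0, -0.024], [-0.998, 0.006, -0.069], [0.069, 0.024, -0.997]] [-0.03   0.535  1.465]
{'t': 0.1, 'q': array([ 1.22908917,  0.4693623 , -0.04861731,  1.53353025,  0.0241371 ,
        1.14101968, -0.08231469]), 'qd': array([-1.20666666e-03,  8.44308577e-06,  6.99742397e-04, -6.75955384e-04,
        1.25482812e-03, -2.10032929e-03, -2.02460821e-04]), 'effort': array([ 7.04079375e-04, -5.09171426e+01, -8.10491340e-02, -2.36828095e+01,
       -6.14601513e-02,  3.44617339e-02,  6.81351935e-05]), 'position': array([ 0.20757322, -0.64174088,  0.22162216]), 'tcp_rot': array([ 9.87789702e-01,  1.55790740e-01, -1.75898942e-04, -8.48222135e-04]), 'ft_force': array([-0.26808426, -0.39426459, -0.19264455]), 'wrist_torque': array([0.07419065, 0.00861242, 0.01427146]), 'finger_force': 0.0, 'finger_gap': 0.9995770164825751} -0.0187
```

View pics/scene0.png

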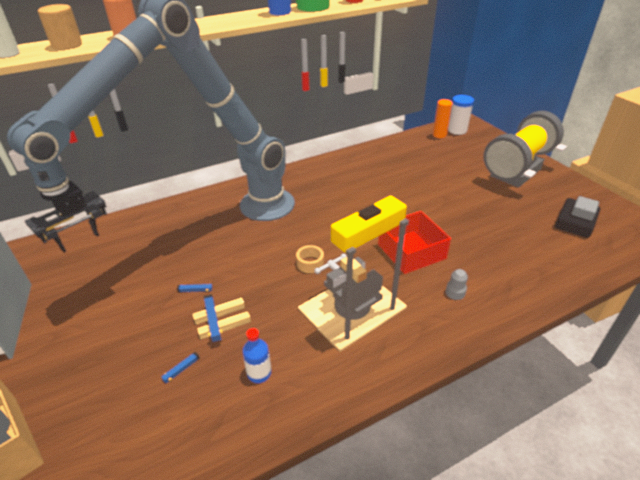

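View pics/top0.png

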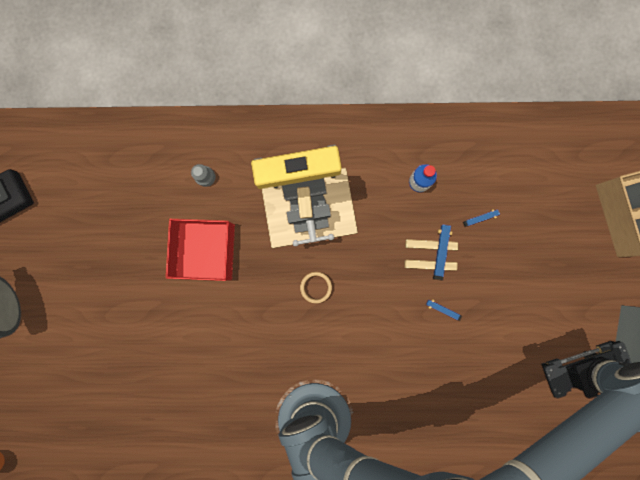

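The scene view shows the vise and lamp at (350,270), the bin at (415,240) and the legs at (212,315), (195,288) and (180,367). In the top view, the blue leg candidates are A on the battens (443,251), B (482,218) and C (443,310). A is the longest and lies on the battens, so it fits. The offcut is at (306,203), the bin at (200,250), the tape at (316,288), the plug at (204,175) and the bottle at (424,178). I'll confirm in an enlarged crop.

```bash
python3 - <<'E'
from h import *
p,d=load('top')
a=cv2.resize(p[140:260,240:370],None,fx=4,fy=4,interpolation=cv2.INTER_CUBIC)[:480,:400]
a=cv2.resize(p[145:255,245:365],(400,367),interpolation=cv2.INTER_CUBIC)
b=cv2.resize(p[205:325,400:505],(400,457),interpolation=cv2.INTER_CUBIC)
o=np.zeros((457,800,3),np.uint8);o[:367,:400]=a;o[:,400:]=b
cv2.imwrite('pics/crop1.png',o[:,:,::-1])
# leg A: blue mask, depth
hsv=cv2.cvtColor(p,cv2.COLOR_RGB2HSV)
def reg(name,m,zlo,zhi):
    v,u=np.nonzero(m); dd=d[v,u]; X=w('top',u,v,dd); X=X[(dd>0)&(X[:,2]>zlo)&(X[:,2]<zhi)]
    r=cv2.minAreaRect((X[:,:2]*1000).astype(np.float32))
    print(name,len(X),X.mean(0).round(4),'z',np.percentile(X[:,2],[5,50,95]).round(4),'rect',np.round(r[0],1),np.round(r[1],1),round(r[2],1),'min',X.min(0).round(3),'max',X.max(0).round(3))
    return X
def box(u0,v0,u1,v1):
    m=np.zeros(d.shape,bool);m[v0:v1,u0:u1]=1;return m
blue=(hsv[...,0]>95)&(hsv[...,0]<125)&(hsv[...,1]>120)
reg('leg',box(428,218,458,285),.035,.07)
reg('legB',box(455,200,505,230)&blue,.005,.07)
reg('legC',box(422,295,465,325)&blue,.005,.07)
reg('bin',box(160,212,240,288),.075,.1)
reg('lamp',box(245,140,346,190),.36,.41)
reg('jaws+off',box(275,175,340,240),.135,.2)
reg('off',box(275,175,340,240),.163,.2)
reg('jaw',box(275,175,340,240),.135,.153)
reg('tape',box(295,268,338,308),.03,.06)
reg('bottle',box(405,160,445,196),.1,.2)
reg('plug',box(185,160,222,190),.06,.11)
reg('base',box(255,165,362,250),.005,.03)
reg('tbar',box(285,225,340,250),.06,.125)
reg('bat',box(402,235,430,275),.015,.035)
E
```

```text
leg 537 [ 0.4905 -0.3721  0.0491] z [0.0421 0.0493 0.0545] rect [ 489.5 -375.4] [ 37.6 160.2] 82.3 min [ 0.41  -0.402  0.035] max [ 0.569 -0.346  0.058]
legB 151 [ 0.5938 -0.4982  0.0165] z [0.0114 0.0164 0.0217] rect [ 594.2 -499.5] [14.7 95. ] 18.9 min [ 0.575 -0.546  0.008] max [ 0.613 -0.453  0.023]
legC 163 [ 0.3227 -0.3783  0.0165] z [0.0109 0.0164 0.0227] rect [ 323. -378.] [99.4 13.5] 63.2 min [ 0.298 -0.424  0.006] max [ 0.348 -0.332  0.027]
bin 525 [0.5022 0.3332 0.0877] z [0.0767 0.0892 0.0948] rect [500.2 330. ] [172.7 170.4] 87.4 min [0.413 0.241 0.075] max [0.588 0.42  0.099]
lamp 2414 [0.6718 0.0228 0.386 ] z [0.3768 0.3857 0.3983] rect [674.8  23.5] [ 61.7 199.9] 9.7 min [ 0.63  -0.078  0.36 ] max [0.719 0.125 0.403]
jaws+off 1290 [0.6292 0.0162 0.1539] z [0.1408 0.1471 0.1782] rect [630.   16.3] [105.7 120. ] 9.8 min [ 0.569 -0.049  0.135] max [0.692 0.083 0.182]
off 365 [0.6204 0.0181 0.1753] z [0.1703 0.1754 0.1798] rect [621.1  18.5] [80.4 32.1] 5.8 min [ 0.58  -0.001  0.164] max [0.662 0.036 0.182]
jaw 909 [0.6333 0.0155 0.1453] z [0.1401 0.1454 0.1497] rect [630
[... 264 characters left out ...]
 [0.1047 0.1223 0.1722] rect [ 703.  -315.7] [61.8 57.8] 46.2 min [ 0.674 -0.347  0.1  ] max [ 0.733 -0.286  0.176]
plug 228 [0.7224 0.3271 0.0842] z [0.0678 0.0858 0.0945] rect [724.6 329.7] [46.5 46.6] 74.3 min [0.701 0.307 0.06 ] max [0.75  0.352 0.098]
base 3217 [0.6106 0.0099 0.0123] z [0.0063 0.0124 0.018 ] rect [629.1  19.3] [320.8 252. ] 89.7 min [ 0.503 -0.142  0.005] max [0.755 0.18  0.028]
tbar 425 [0.5428 0.0051 0.1064] z [0.0859 0.1132 0.1219] rect [538.3  -2.5] [114.3  59. ] 89.7 min [ 0.509 -0.06   0.072] max [0.568 0.055 0.125]
bat 356 [ 0.4852 -0.3056  0.0251] z [0.0191 0.0253 0.0302] rect [ 485.7 -305.8] [68.6 81.7] 86.8 min [ 0.445 -0.34   0.017] max [ 0.528 -0.27   0.035]
```

View pics/crop1.png

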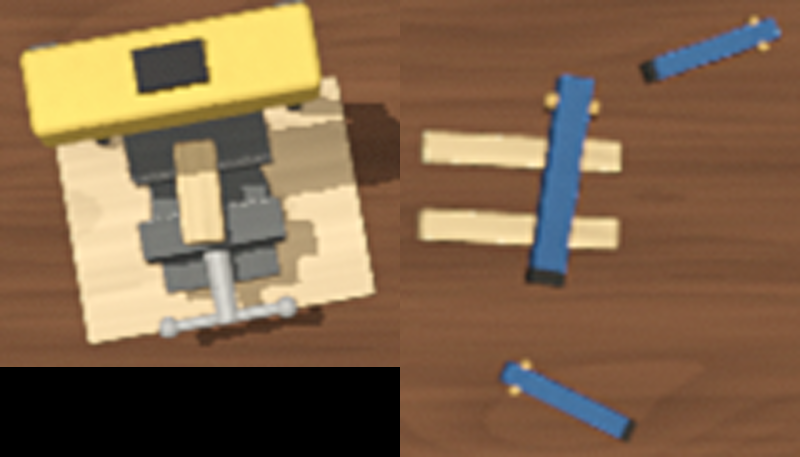

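The crop confirms leg A. It is about 160 mm long, against about 95 and 99 mm for the other two, lies on the battens with its brass heads at crop (552,101) and (595,107), and has its black end towards the robot. Next is a planning helper.

```bash
cat >> h.py <<'E'
def ori(yaw,tilt):
    return Rot.from_euler('z',yaw,degrees=True)*Rot.from_euler('y',-tilt,degrees=True)*Rot.from_matrix(np.diag([1.,-1,-1]))
def plan(wps):
    """wps: (grasp point xyz, yaw, tilt) deg; prints per-call shares"""
    s=ctrl.get_state(); p=np.array(s['position']); R=Rot.from_quat(s['tcp_rot'])
    print('t',round(s['t'],2),'grasp',(p-.0187*R.as_matrix()[:,2]).round(4),'gap',round(s['finger_gap']*87,1),'F',round(s['finger_force'],1))
    for g,yaw,tilt in wps:
        Rg=ori(yaw,tilt); pg=np.array(g)+.0187*Rg.as_matrix()[:,2]
        n=int(np.ceil(np.abs(R.inv().apply(pg-p)).max()/.149)) or 1
        for k in range(n):
            p2=p+(pg-p)/(n-k); R2=Rg
            d=np.round(R.inv().apply(p2-p)/.15,3); r=(R.inv()*R2).as_rotvec(); 
            r=np.round(r/(2*np.pi),4)
            print(g,k,'shift',d.tolist(),'turn',r.tolist(),'rows',round(max(np.linalg.norm(d)*3,np.linalg.norm(r)*360/8.59),1))
            p=p+R.apply(d*.15); R=R*Rot.from_rotvec(r*2*np.pi)
E
python3 - <<'E'
from h import *
c=[w('top',439.9,231.5,1.465-.0375+.03),w('top',451.2,233.1,1.465)]
cal=vision.get_calibration('top')
# bolt midpoint at z=.0375
a=w('top',445.5,232.3,0.);b=w('top',445.5,232.3,1.);print('bolt',a+(b-a)*(.0375-a[2])/(b-a)[2])
plan([((.33,-.50,.32),5.8,35),((.40,-.10,.32),5.8,35),((.554,.0117,.253),5.8,35),((.611,.0175,.171),5.8,35)])
E
```

```text
bolt [ 0.54856066 -0.38522113  0.0375    ]
t 0.1 grasp [ 0.2076 -0.6418  0.2403] gap 87.0 F 0.0
(0.33, -0.5, 0.32) 0 shift [0.569, -0.317, -0.276] turn [-0.0106, 0.0969, 0.0325] rows 4.3
(0.33, -0.5, 0.32) 1 shift [0.56, -0.428, 0.053] turn [0.0, -0.0, 0.0001] rows 2.1
(0.4, -0.1, 0.32) 0 shift [0.2, -0.869, 0.14] turn [0.0, -0.0, -0.0] rows 2.7
(0.4, -0.1, 0.32) 1 shift [0.2, -0.869, 0.14] turn [0.0, -0.0, -0.0] rows 2.7
(0.4, -0.1, 0.32) 2 shift [0.2, -0.869, 0.141] turn [0.0, -0.0, -0.0] rows 2.7
(0.554, 0.0117, 0.253) 0 shift [0.321, -0.319, 0.497] turn [0.0, -0.0, -0.0] rows 2.0
(0.554, 0.0117, 0.253) 1 shift [0.321, -0.318, 0.498] turn [0.0, -0.0, -0.0] rows 2.0
(0.611, 0.0175, 0.171) 0 shift [-0.001, -0.0, 0.666] turn [0.0, -0.0, -0.0] rows 2.0
```

Request:
arm_command(motion=[[0, 0.57, -0.32, -0.28, -0.0106, 0.097, 0.0325], [0, 0.57, -0.32, -0.28, -0.0106, 0.097, 0.0325], [0, 0.57, -0.32, -0.28, -0.0106, 0.097, 0.0325], [0, 0.57, -0.32, -0.28, -0.0106, 0.097, 0.0325], [0, 0.57, -0.32, -0.28, -0.0106, 0.097, 0.0325], [0, 0.57, -0.32, -0.28, -0.0106, 0.097, 0.0325], [0, 0.57, -0.32, -0.28, -0.0106, 0.097, 0.0325], [0, 0.57, -0.32, -0.28, -0.0106, 0.097, 0.0325]], squeeze=30)

```text
t: 0.9
position: [0.2758, -0.57, 0.2651]
tcp_rot: [0.952, 0.05, 0.301, -0.014]
ft_force: [-0.7, 0.2, 0.6]
finger_gap: 0.998
finger_force: 0.0
```

Request:
arm_command(motion=[[0, 0.56, -0.43, 0.05, 0, 0, 0], [0, 0.56, -0.43, 0.05, 0, 0, 0], [0, 0.56, -0.43, 0.05, 0, 0, 0], [0, 0.56, -0.43, 0.05, 0, 0, 0]])

```text
t: 1.3
position: [0.3434, -0.4967, 0.3083]
tcp_rot: [0.952, 0.052, 0.301, -0.014]
ft_force: [-1.0, -0.3, -0.9]
finger_gap: 0.998
finger_force: 0.0
```

Request:
arm_command(motion=[[0, 0.2, -0.87, 0.14, 0, 0, 0], [0, 0.2, -0.87, 0.14, 0, 0, 0], [0, 0.2, -0.87, 0.14, 0, 0, 0], [0, 0.2, -0.87, 0.14, 0, 0, 0]])

```text
t: 1.7
position: [0.3641, -0.3606, 0.3058]
tcp_rot: [0.952, 0.051, 0.3, -0.016]
ft_force: [0.1, -0.6, -0.2]
finger_gap: 1.005
finger_force: 0.0
```

Request:
arm_command(motion=[[0, 0.2, -0.87, 0.14, 0, 0, 0], [0, 0.2, -0.87, 0.14, 0, 0, 0], [0, 0.2, -0.87, 0.14, 0, 0, 0], [0, 0.2, -0.87, 0.14, 0, 0, 0]])

```text
t: 2.1
position: [0.3872, -0.2282, 0.3059]
tcp_rot: [0.952, 0.051, 0.3, -0.015]
ft_force: [0.1, -0.9, 0.2]
finger_gap: 1.003
finger_force: 0.0
```

Request:
arm_command(motion=[[0, 0.2, -0.87, 0.14, 0, 0, 0], [0, 0.2, -0.87, 0.14, 0, 0, 0], [0, 0.2, -0.87, 0.14, 0, 0, 0], [0, 0.2, -0.87, 0.14, 0, 0, 0], [0, 0.2, -0.87, 0.14, 0, 0, 0]])

```text
t: 2.6
position: [0.4107, -0.0994, 0.3068]
tcp_rot: [0.952, 0.049, 0.302, -0.014]
ft_force: [0.1, -1.0, -0.2]
finger_gap: 0.999
finger_force: 0.0
```

```bash
python3 - <<'E'
from h import *
plan([((.554,.0117,.253),5.8,35),((.611,.0175,.171),5.8,35)])
print(ctrl.get_state()['q'].round(2))
E
```

```text
t 2.6 grasp [ 0.3999 -0.1004  0.322 ] gap 86.9 F 0.0
(0.554, 0.0117, 0.253) 0 shift [0.317, -0.321, 0.503] turn [0.0005, -0.0004, 0.0003] rows 2.0
(0.554, 0.0117, 0.253) 1 shift [0.317, -0.32, 0.503] turn [-0.0, 0.0, -0.0] rows 2.0
(0.611, 0.0175, 0.171) 0 shift [-0.001, -0.0, 0.667] turn [-0.0, 0.0, -0.0] rows 2.0
[ 1.16 -0.33 -0.62  2.29 -0.82  0.75 -0.44]
```

Request:
arm_command(motion=[[0, 0.32, -0.32, 0.5, 0, 0, 0], [0, 0.32, -0.32, 0.5, 0, 0, 0], [0, 0.32, -0.32, 0.5, 0, 0, 0], [0, 0.32, -0.32, 0.5, 0, 0, 0]])

```text
t: 3.0
position: [0.4881, -0.043, 0.272]
tcp_rot: [0.952, 0.048, 0.301, -0.016]
ft_force: [0.1, -0.9, 0.9]
finger_gap: 1.0
finger_force: 0.0
```

Request:
arm_command(motion=[[0, 0.32, -0.32, 0.5, 0, 0, 0], [0, 0.32, -0.32, 0.5, 0, 0, 0], [0, 0.32, -0.32, 0.5, 0, 0, 0], [0, 0.32, -0.32, 0.5, 0, 0, 0], [0, 0.32, -0.32, 0.5, 0, 0, 0]])

```text
t: 3.5
position: [0.5554, -0.0006, 0.2393]
tcp_rot: [0.954, 0.043, 0.296, -0.01]
ft_force: [0.4, -1.5, 0.4]
finger_gap: 1.002
finger_force: 0.0
```

```bash
python3 - <<'E'
from h import *
plan([((.611,.0175,.171),5.8,35)])
print(ctrl.get_state()['q'].round(2))
E
```

```text
t 3.5 grasp [ 0.5449 -0.0015  0.2547] gap 87.2 F 0.0
(0.611, 0.0175, 0.171) 0 shift [0.057, -0.093, 0.714] turn [0.0021, 0.0014, -0.0012] rows 2.2
[ 0.94  0.11 -1.05  2.18  0.32  0.31 -1.83]
```

Request:
arm_command(motion=[[0, 0.057, -0.093, 0.05, 0.002, 0.001, -0.001], [0, 0.057, -0.093, 0.05, 0.002, 0.001, -0.001], [0, 0.057, -0.093, 0.05, 0.002, 0.001, -0.001], [0, 0.057, -0.093, 0.05, 0.002, 0.001, -0.001], [0, 0.057, -0.093, 0.05, 0.002, 0.001, -0.001]])

```text
t: 4.0
position: [0.5643, 0.0177, 0.2389]
tcp_rot: [0.953, 0.051, 0.299, -0.015]
ft_force: [-0.5, 0.5, -0.8]
finger_gap: 0.999
finger_force: 0.0
```

```bash
python3 - <<'E'
from h import *
plan([((.611,.0175,.171),5.8,35)])
print(ctrl.get_state()['q'].round(2))
E
```

```text
t 4.0 grasp [0.5536 0.0166 0.2542] gap 86.9 F 0.0
(0.611, 0.0175, 0.171) 0 shift [-0.005, 0.034, 0.673] turn [-0.0003, 0.0003, 0.0007] rows 2.0
[ 0.86  0.13 -1.02  2.17  0.39  0.31 -1.91]
```

Request:
arm_command(motion=[[0, -0.005, 0.034, 0.15, 0, 0, 0], [0, -0.005, 0.034, 0.3, 0, 0, 0], [0, -0.005, 0.034, 0.45, 0, 0, 0], [0, -0.005, 0.034, 0.6, 0, 0, 0], [0, -0.005, 0.034, 0.67, 0, 0, 0], [0, -0.005, 0.034, 0.67, 0, 0, 0], [0, -0.005, 0.034, 0.67, 0, 0, 0]])

```text
t: 4.7
position: [0.6215, 0.0201, 0.1562]
tcp_rot: [0.953, 0.051, 0.3, -0.016]
ft_force: [-0.2, -0.7, -0.1]
finger_gap: 0.997
finger_force: 0.0
```

```bash
python3 - <<'E'
from h import *
plan([((.611,.0175,.171),5.8,35)])
print(ctrl.get_state()['q'].round(2))
p,d=snap('scene'); cv2.imwrite('pics/s1.png',cv2.resize(p[180:330,230:430],(800,600))[:,:,::-1])
E
```

```text
t 4.7 grasp [0.6109 0.0189 0.1716] gap 86.8 F 0.0
(0.611, 0.0175, 0.171) 0 shift [-0.002, 0.01, 0.003] turn [-0.0006, 0.0002, 0.0009] rows 0.0
[ 0.46  0.33 -0.65  2.16  1.12  0.22 -2.61]
```

View pics/s1.png

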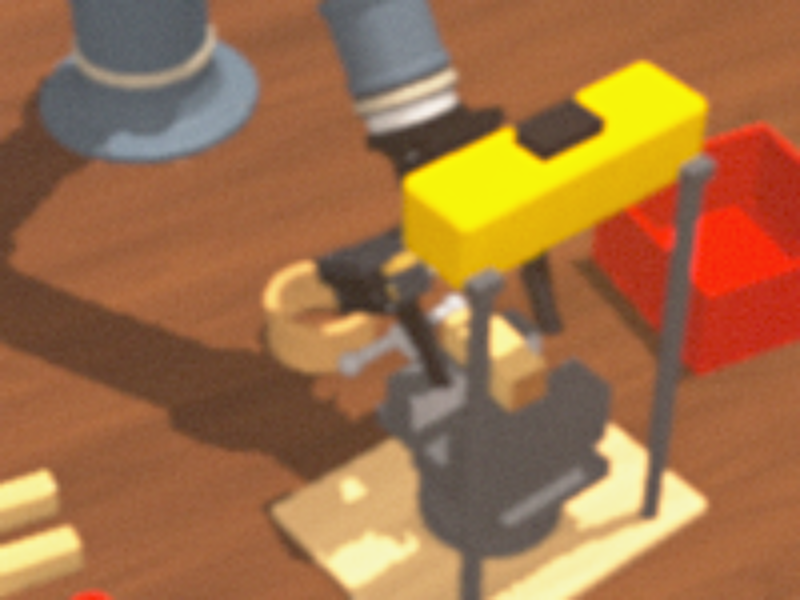

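The fingers straddle the offcut (crop 490,350), with one on either side and clear of the lamp. Closing now, then retracting along the tool axis.

Request:
arm_command(motion=[[255, 0, 0, 0, 0, 0, 0], [255, 0, 0, 0, 0, 0, 0], [255, 0, 0, 0, 0, 0, 0], [255, 0, 0, 0, 0, 0, 0], [255, 0, 0, 0, 0, 0, 0], [255, 0, 0, 0, 0, 0, 0], [255, 0, 0, 0, 0, 0, 0], [255, 0, 0, 0, 0, 0, 0], [255, 0, 0, 0, 0, 0, 0], [255, 0, 0, 0, 0, 0, 0]], squeeze=30)

```text
t: 5.75
position: [0.6217, 0.0208, 0.1559]
tcp_rot: [0.953, 0.052, 0.299, -0.016]
ft_force: [-0.2, 0.5, 0.4]
finger_gap: 0.367
finger_force: 30.0
```

Request:
arm_command(motion=[[255, 0, 0, -0.1, 0, 0, 0], [255, 0, 0, -0.3, 0, 0, 0], [255, 0, 0, -0.5, 0, 0, 0], [255, 0, 0, -0.67, 0, 0, 0], [255, 0, 0, -0.67, 0, 0, 0], [255, 0, 0, -0.67, 0, 0, 0]])

```text
t: 6.35
position: [0.5645, 0.0127, 0.2382]
tcp_rot: [0.953, 0.051, 0.3, -0.016]
ft_force: [-0.7, 0.8, -1.3]
finger_gap: 0.363
finger_force: 30.0
```

```bash
python3 - <<'E'
from h import *
print(ctrl.get_state()['q'].round(2))
plan([((.56,.10,.28),5.8,20),((.52,.32,.25),15,0)])
E
```

```text
[ 1.02  0.18 -1.19  2.17  0.54  0.33 -2.03]
t 6.35 grasp [0.5539 0.0116 0.2536] gap 31.6 F 30.0
(0.56, 0.1, 0.28) 0 shift [0.153, -0.582, -0.09] turn [-0.0002, -0.0414, 0.0007] rows 1.8
(0.52, 0.32, 0.25) 0 shift [-0.11, -0.743, 0.07] turn [0.0044, -0.0555, -0.0253] rows 2.6
(0.52, 0.32, 0.25) 1 shift [0.04, -0.746, 0.104] turn [0.0, 0.0, 0.0] rows 2.3
```

Request:
arm_command(motion=[[255, 0.15, -0.58, -0.09, 0, -0.041, 0], [255, 0.15, -0.58, -0.09, 0, -0.041, 0], [255, 0.15, -0.58, -0.09, 0, -0.041, 0], [255, 0.15, -0.58, -0.09, 0, -0.041, 0], [255, 0.15, -0.58, -0.09, 0, -0.041, 0]])

```text
t: 6.85
position: [0.565, 0.1025, 0.2603]
tcp_rot: [0.983, 0.055, 0.173, -0.009]
ft_force: [0.2, -0.3, 0.1]
finger_gap: 0.366
finger_force: 30.0
```

Request:
arm_command(motion=[[255, -0.11, -0.74, 0.07, 0.0044, -0.0555, -0.025], [255, -0.11, -0.74, 0.07, 0.0044, -0.0555, -0.025], [255, -0.11, -0.74, 0.07, 0.0044, -0.0555, -0.025], [255, -0.11, -0.74, 0.07, 0.0044, -0.0555, -0.025], [255, -0.11, -0.74, 0.07, 0.0044, -0.0555, -0.025], [255, -0.11, -0.74, 0.07, 0.0044, -0.0555, -0.025], [255, -0.11, -0.74, 0.07, 0.0044, -0.0555, -0.025]])

```text
t: 7.55
position: [0.5418, 0.2091, 0.2468]
tcp_rot: [0.991, 0.132, 0.002, 0.001]
ft_force: [0.7, -0.7, 0.1]
finger_gap: 0.368
finger_force: 30.0
```

```bash
python3 - <<'E'
from h import *
print(ctrl.get_state()['q'].round(2))
plan([((.515,.33,.25),15,0),((.515,.33,.11),15,0)])
E
```

```text
[ 0.36  0.53 -1.13  1.69  0.51  1.25 -2.19]
t 7.55 grasp [0.5417 0.2091 0.2655] gap 32.1 F 30.0
(0.515, 0.33, 0.25) 0 shift [0.039, -0.825, 0.101] turn [0.0004, -0.0005, 0.0005] rows 2.5
(0.515, 0.33, 0.11) 0 shift [-0.0, -0.0, 0.933] turn [0.0, 0.0, 0.0] rows 2.8
```

Request:
arm_command(motion=[[255, -0.09, -0.84, 0.1, 0, 0, 0], [255, -0.09, -0.84, 0.1, 0, 0, 0], [255, -0.09, -0.84, 0.1, 0, 0, 0], [255, -0.09, -0.84, 0.1, 0, 0, 0], [255, -0.09, -0.84, 0.1, 0, 0, 0], [255, -0.09, -0.84, 0.1, 0, 0, 0]])

```text
t: 8.15
position: [0.4968, 0.3271, 0.2318]
tcp_rot: [0.991, 0.132, 0.002, 0.001]
ft_force: [1.2, -0.5, -1.4]
finger_gap: 0.362
finger_force: 30.0
```

```bash
python3 - <<'E'
from h import *
print(ctrl.get_state()['q'].round(2))
plan([((.497,.332,.095),15,0)])
E
```

```text
[ 0.11  0.56 -1.1   1.68  0.53  1.23 -2.42]
t 8.15 grasp [0.4967 0.3271 0.2505] gap 31.5 F 30.0
(0.497, 0.332, 0.095) 0 shift [0.003, -0.017, 0.518] turn [0.0003, -0.0005, 0.0004] rows 1.6
(0.497, 0.332, 0.095) 1 shift [0.005, -0.016, 0.518] turn [0.0, 0.0, 0.0] rows 1.6
```

Request:
arm_command(motion=[[255, 0, -0.03, 0.3, 0, 0, 0], [255, 0, -0.03, 0.6, 0, 0, 0], [255, 0, -0.03, 0.9, 0, 0, 0], [255, 0, -0.03, 1, 0, 0, 0], [255, 0, -0.03, 1, 0, 0, 0], [0, 0, -0.03, 1, 0, 0, 0], [0, 0, -0.03, 1, 0, 0, 0], [0, 0, -0.03, 1, 0, 0, 0], [0, 0, -0.03, 1, 0, 0, 0], [0, 0, -0.03, 1, 0, 0, 0], [0, 0, -0.03, 1, 0, 0, 0], [0, 0, -0.03, 1, 0, 0, 0]])

```text
t: 9.35
position: [0.4946, 0.3336, 0.0818]
tcp_rot: [0.991, 0.134, 0.001, 0.0]
ft_force: [-0.1, -0.7, 0.5]
finger_gap: 0.92
finger_force: 0.0
```

Request:
arm_command(motion=[[0, 0, 0, -0.3, 0, 0, 0], [0, 0, 0, -0.7, 0, 0, 0], [0, 0, 0, -1, 0, 0, 0], [0, 0, 0, -1, 0, 0, 0], [0, 0, 0, -1, 0, 0, 0]])

```text
t: 9.85
position: [0.4947, 0.3342, 0.2333]
tcp_rot: [0.991, 0.133, 0.003, -0.0]
ft_force: [0.5, -0.2, -0.3]
finger_gap: 1.0
finger_force: 0.0
```

```bash
python3 - <<'E'
from h import *
print(ctrl.get_state()['q'].round(2))
p,d=snap('top'); cv2.imwrite('pics/t2.png',cv2.resize(p[140:320,150:390],(800,600))[:,:,::-1])
m=np.zeros(d.shape,bool); m[212:288,160:240]=1
h=cv2.cvtColor(p,cv2.COLOR_RGB2HSV); m&=(h[...,0]>10)&(h[...,0]<28)&(h[...,1]>60)&(h[...,2]>100)
v,u=np.nonzero(m); print(len(u)); 
if len(u): print(w('top',u,v,d[v,u]).mean(0))
plan([((.52,.10,.34),-7.7,0),((.549,-.384,.25),-7.7,0)])
E
```

```text
[ 0.1   0.56 -1.1   1.68  0.53  1.23 -2.42]
771
[0.59209521 0.35053249 0.01139261]
t 9.9 grasp [0.4942 0.3331 0.25  ] gap 87.0 F 0.0
(0.52, 0.1, 0.34) 0 shift [-0.122, 0.772, -0.299] turn [0.0001, -0.0004, 0.064] rows 2.7
(0.52, 0.1, 0.34) 1 shift [0.19, 0.759, -0.3] turn [0.0, 0.0, -0.0] rows 2.5
(0.549, -0.384, 0.25) 0 shift [0.156, 0.793, 0.15] turn [0.0, 0.0, -0.0] rows 2.5
(0.549, -0.384, 0.25) 1 shift [0.156, 0.793, 0.15] turn [0.0, 0.0, -0.0] rows 2.5
(0.549, -0.384, 0.25) 2 shift [0.156, 0.793, 0.15] turn [0.0, 0.0, -0.0] rows 2.5
(0.549, -0.384, 0.25) 3 shift [0.156, 0.792, 0.15] turn [0.0, 0.0, -0.0] rows 2.5
```

View pics/t2.png

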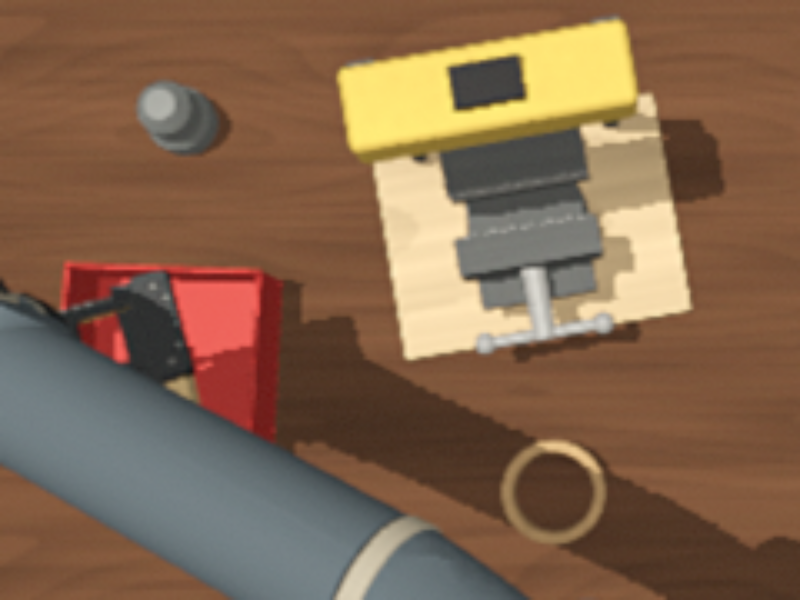

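The offcut is in the bin (crop 183,388) and the vise gap is clear. Next I move to the leg and refine the gap position from this image.

```bash
python3 - <<'E'
from h import *
p,d=load('top'); v,u=np.mgrid[150:245,260:350]; v=v.ravel();u=u.ravel(); X=w('top',u,v,d[v,u])
th=np.radians(9.75); a=np.array([np.cos(th),np.sin(th)]); b=np.array([-a[1],a[0]])
r=X[:,:2]-[.627,.0155]; xv=r@a; yv=r@b; j=(X[:,2]>.135)&(X[:,2]<.155)&(xv<16+40)&(xv>-60)
for lo in (-55,-35,-15,5,25,45):
    k=j&(yv*1000>lo)&(yv*1000<lo+10)
    s=xv[k]*1000; print(lo,len(s),'near jaw',s[s<0].min().round(1) if (s<0).any() else 0,s[s<0].max().round(1),'far',s[s>0].min().round(1))
print('y ext',np.percentile(yv[j&(xv<0)]*1000,[0,2,98,100]).round(1))
f=(X[:,2]>.08)&(X[:,2]<.12)&(abs(xv)<.018)&(abs(yv)<.055); print('floor z',np.median(X[f,2]),f.sum())
plan([((.47,.10,.32),-7.7,0),((.549,-.384,.25),-7.7,0)])
E
```

```text
-55 95 near jaw -49.4 -18.6 far 17.7
-35 97 near jaw -49.0 -17.4 far 17.9
-15 95 near jaw -48.0 -17.7 far 18.1
5 96 near jaw -49.2 -17.1 far 17.8
25 95 near jaw -49.0 -18.3 far 18.4
45 96 near jaw -49.2 -16.9 far 18.2
y ext [-59.7 -57.2  57.3  60.2]
floor z 0.090854723060519 332
t 9.9 grasp [0.4942 0.3331 0.25  ] gap 87.0 F 0.0
(0.47, 0.1, 0.32) 0 shift [-0.283, 0.728, -0.233] turn [0.0001, -0.0004, 0.064] rows 2.7
(0.47, 0.1, 0.32) 1 shift [0.024, 0.781, -0.233] turn [0.0, 0.0, -0.0] rows 2.4
(0.549, -0.384, 0.25) 0 shift [0.239, 0.782, 0.117] turn [0.0, 0.0, -0.0] rows 2.5
(0.549, -0.384, 0.25) 1 shift [0.239, 0.782, 0.117] turn [0.0, 0.0, -0.0] rows 2.5
(0.549, -0.384, 0.25) 2 shift [0.239, 0.781, 0.116] turn [0.0, 0.0, -0.0] rows 2.5
(0.549, -0.384, 0.25) 3 shift [0.238, 0.782, 0.117] turn [0.0, 0.0, -0.0] rows 2.5
```

Request:
arm_command(motion=[[0, -0.28, 0.73, -0.23, 0, 0, 0.064], [0, -0.28, 0.73, -0.23, 0, 0, 0.064], [0, -0.28, 0.73, -0.23, 0, 0, 0.064], [0, -0.28, 0.73, -0.23, 0, 0, 0.064], [0, -0.28, 0.73, -0.23, 0, 0, 0.064]])

```text
t: 10.4
position: [0.4823, 0.216, 0.2647]
tcp_rot: [0.998, -0.067, 0.0, 0.0]
ft_force: [0.8, 1.1, -0.9]
finger_gap: 0.997
finger_force: 0.0
```

Request:
arm_command(motion=[[0, 0.02, 0.78, -0.23, 0, 0, 0], [0, 0.02, 0.78, -0.23, 0, 0, 0], [0, 0.02, 0.78, -0.23, 0, 0, 0], [0, 0.02, 0.78, -0.23, 0, 0, 0]])

```text
t: 10.8
position: [0.4703, 0.098, 0.3]
tcp_rot: [0.998, -0.069, 0.001, 0.0]
ft_force: [0.5, -0.3, -0.0]
finger_gap: 1.001
finger_force: 0.0
```

Request:
arm_command(motion=[[0, 0.24, 0.78, 0.12, 0, 0, 0], [0, 0.24, 0.78, 0.12, 0, 0, 0], [0, 0.24, 0.78, 0.12, 0, 0, 0], [0, 0.24, 0.78, 0.12, 0, 0, 0]])

```text
t: 11.2
position: [0.4902, -0.0226, 0.2805]
tcp_rot: [0.998, -0.069, -0.001, -0.001]
ft_force: [0.6, 0.6, -0.1]
finger_gap: 0.996
finger_force: 0.0
```

```bash
python3 - <<'E'
from h import *
print(ctrl.get_state()['q'].round(2))
plan([((.549,-.384,.25),-7.7,0),((.549,-.384,.10),-7.7,0)])
E
```

```text
[ 0.9   0.27 -1.11  1.84  0.26  1.19 -2.  ]
t 11.2 grasp [ 0.4902 -0.0227  0.2992] gap 86.7 F 0.0
(0.549, -0.384, 0.25) 0 shift [0.24, 0.778, 0.107] turn [-0.0003, 0.0002, -0.0005] rows 2.5
(0.549, -0.384, 0.25) 1 shift [0.237, 0.778, 0.109] turn [-0.0, 0.0, 0.0] rows 2.5
(0.549, -0.384, 0.25) 2 shift [0.237, 0.778, 0.11] turn [-0.0, 0.0, 0.0] rows 2.5
(0.549, -0.384, 0.1) 0 shift [0.0, 0.0, 0.5] turn [-0.0, 0.0, 0.0] rows 1.5
(0.549, -0.384, 0.1) 1 shift [0.0, 0.001, 0.5] turn [-0.0, 0.0, 0.0] rows 1.5
```

Request:
arm_command(motion=[[0, 0.24, 0.78, 0.11, 0, 0, 0], [0, 0.24, 0.78, 0.11, 0, 0, 0], [0, 0.24, 0.78, 0.11, 0, 0, 0], [0, 0.24, 0.78, 0.11, 0, 0, 0]])

```text
t: 11.6
position: [0.5105, -0.1426, 0.2644]
tcp_rot: [0.998, -0.068, 0.0, -0.001]
ft_force: [-0.6, 0.2, -0.6]
finger_gap: 0.998
finger_force: 0.0
```

Request:
arm_command(motion=[[0, 0.24, 0.78, 0.11, 0, 0, 0], [0, 0.24, 0.78, 0.11, 0, 0, 0], [0, 0.24, 0.78, 0.11, 0, 0, 0], [0, 0.24, 0.78, 0.11, 0, 0, 0]])

```text
t: 12.0
position: [0.5306, -0.263, 0.2482]
tcp_rot: [0.998, -0.068, 0.001, -0.001]
ft_force: [-0.5, 0.8, 0.0]
finger_gap: 1.0
finger_force: 0.0
```

Request:
arm_command(motion=[[0, 0.24, 0.78, 0.11, 0, 0, 0], [0, 0.24, 0.78, 0.11, 0, 0, 0], [0, 0.24, 0.78, 0.11, 0, 0, 0], [0, 0.24, 0.78, 0.11, 0, 0, 0], [0, 0.24, 0.78, 0.11, 0, 0, 0]])

```text
t: 12.5
position: [0.5517, -0.3786, 0.2333]
tcp_rot: [0.998, -0.065, 0.002, -0.002]
ft_force: [0.2, 1.1, 1.1]
finger_gap: 1.002
finger_force: 0.0
```

```bash
python3 - <<'E'
from h import *
print(ctrl.get_state()['q'].round(2))
p,d=snap('top')
v,u=np.nonzero(d[212:288,160:240]>0); v+=212;u+=160; X=w('top',u,v,d[v,u]); h=cv2.cvtColor(p,cv2.COLOR_RGB2HSV)[v,u]
k=(h[:,0]>10)&(h[:,0]<30)&(h[:,1]<200)&(X[:,2]>.01); print('offcut',k.sum(),X[k].mean(0).round(3))
plan([((.549,-.384,.12),-7.7,0),((.549,-.384,.0385),-7.7,0)])
E
```

```text
[ 1.12  0.61 -0.91  1.5   0.49  1.27 -1.54]
offcut 340 [0.481 0.331 0.033]
t 12.55 grasp [ 0.5517 -0.3782  0.2525] gap 86.8 F 0.0
(0.549, -0.384, 0.12) 0 shift [-0.016, 0.044, 0.883] turn [-0.0005, -0.0005, 0.0009] rows 2.7
(0.549, -0.384, 0.0385) 0 shift [0.0, -0.001, 0.543] turn [0.0, 0.0, 0.0] rows 1.6
```

Request:
arm_command(motion=[[0, -0.016, 0.044, 0.3, 0, 0, 0], [0, -0.016, 0.044, 0.6, 0, 0, 0], [0, -0.016, 0.044, 0.88, 0, 0, 0], [0, -0.016, 0.044, 0.88, 0, 0, 0], [0, -0.016, 0.044, 0.88, 0, 0, 0]])

```text
t: 13.05
position: [0.5485, -0.3865, 0.1026]
tcp_rot: [0.998, -0.066, 0.002, -0.001]
ft_force: [-0.2, -1.0, 0.1]
finger_gap: 0.998
finger_force: 0.0
```

```bash
python3 - <<'E'
from h import *
plan([((.549,-.384,.0385),-7.7,0)])
E
```

```text
t 13.05 grasp [ 0.5484 -0.3865  0.1213] gap 86.8 F 0.0
(0.549, -0.384, 0.0385) 0 shift [-0.0, -0.016, 0.552] turn [-0.0003, -0.0005, 0.0005] rows 1.7
```

Request:
arm_command(motion=[[0, 0, -0.01, 0.2, 0, 0, 0], [0, 0, -0.01, 0.4, 0, 0, 0], [0, 0, -0.01, 0.55, 0, 0, 0], [0, 0, -0.01, 0.55, 0, 0, 0], [0, 0, -0.01, 0.55, 0, 0, 0]])

```text
t: 13.55
position: [0.5498, -0.3872, 0.0218]
tcp_rot: [0.998, -0.067, 0.003, 0.0]
ft_force: [0.5, -0.1, 0.7]
finger_gap: 1.0
finger_force: 0.0
```

```bash
python3 - <<'E'
from h import *
plan([((.549,-.384,.0385),-7.7,0)])
p,d=snap('scene'); cv2.imwrite('pics/s3.png',cv2.resize(p[260:380,140:300],(800,600))[:,:,::-1])
E
```

```text
t 13.55 grasp [ 0.5497 -0.3872  0.0405] gap 87.0 F 0.0
(0.549, -0.384, 0.0385) 0 shift [-0.008, -0.021, 0.013] turn [0.0001, -0.001, 0.0001] rows 0.1
```

View pics/s3.png

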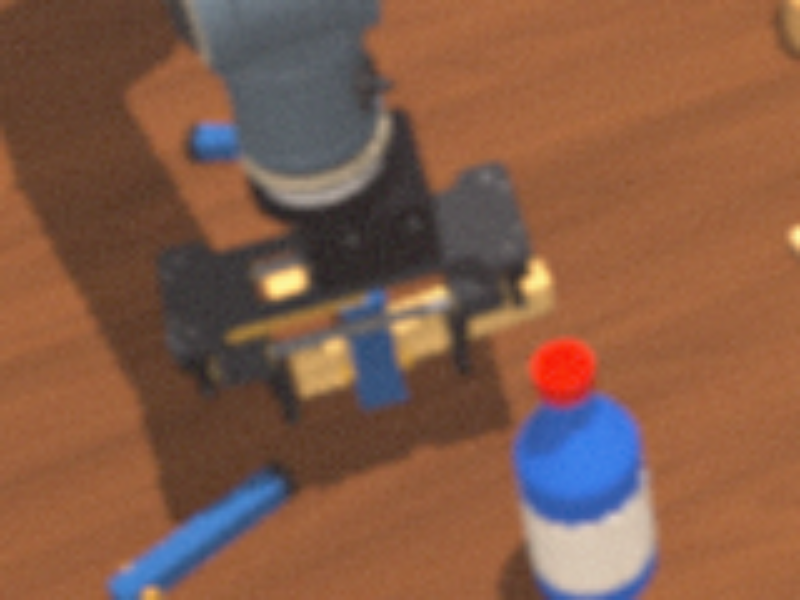

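The fingers straddle the bolt end (crop 375,350), with a finger on each side at (290,390) and (460,345). Making the small correction and pinching hard.

Request:
arm_command(motion=[[255, -0.008, -0.015, 0.013, 0, 0, 0], [255, -0.008, -0.015, 0.013, 0, 0, 0], [255, -0.008, -0.015, 0.013, 0, 0, 0], [255, -0.008, -0.015, 0.013, 0, 0, 0], [255, -0.008, -0.015, 0.013, 0, 0, 0], [255, -0.008, -0.015, 0.013, 0, 0, 0], [255, -0.008, -0.015, 0.013, 0, 0, 0], [255, -0.008, -0.015, 0.013, 0, 0, 0], [255, -0.008, -0.015, 0.013, 0, 0, 0], [255, -0.008, -0.015, 0.013, 0, 0, 0]], squeeze=45)

```text
t: 14.6
position: [0.5466, -0.3848, 0.0166]
tcp_rot: [0.998, -0.067, 0.001, -0.0]
ft_force: [-0.6, -0.0, -0.6]
finger_gap: 0.416
finger_force: 45.0
```

Request:
arm_command(motion=[[255, 0, 0, -0.08, 0, 0, 0], [255, 0, 0, -0.16, 0, 0, 0], [255, 0, 0, -0.24, 0, 0, 0], [255, 0, 0, -0.32, 0, 0, 0], [255, 0, 0, -0.4, 0, 0, 0], [255, 0, 0, -0.55, 0, 0, 0], [255, 0, 0, -0.7, 0, 0, 0], [255, 0, 0, -0.85, 0, 0, 0], [255, 0, 0, -1, 0, 0, 0], [255, 0, 0, -1, 0, 0, 0], [255, 0, 0, -1, 0, 0, 0], [255, 0, 0, -1, 0, 0, 0]])

```text
t: 15.8
position: [0.5453, -0.3848, 0.1652]
tcp_rot: [0.998, -0.067, -0.0, -0.001]
ft_force: [0.2, -0.5, -2.7]
finger_gap: 0.421
finger_force: 45.0
```

```bash
python3 - <<'E'
from h import *
print(ctrl.get_state()['q'].round(2),ctrl.get_state()['wrist_torque'].round(2))
p,d=snap('scene'); cv2.imwrite('pics/s4.png',cv2.resize(p[200:380,120:360],(800,600))[:,:,::-1])
plan([((.549,-.384,.29),-7.7,0),((.549,-.384,.29),-7.7,35)])
E
```

```text
[ 1.12  0.66 -0.87  1.58  0.54  1.16 -1.58] [ 0.05 -0.09  0.03]
t 15.85 grasp [ 0.5453 -0.3847  0.1837] gap 36.6 F 45.0
(0.549, -0.384, 0.29) 0 shift [0.023, -0.009, -0.708] turn [-0.0003, 0.0001, 0.0] rows 2.1
(0.549, -0.384, 0.29) 0 shift [0.072, 0.0, -0.023] turn [0.0, 0.0972, 0.0] rows 4.1
```

View pics/s4.png

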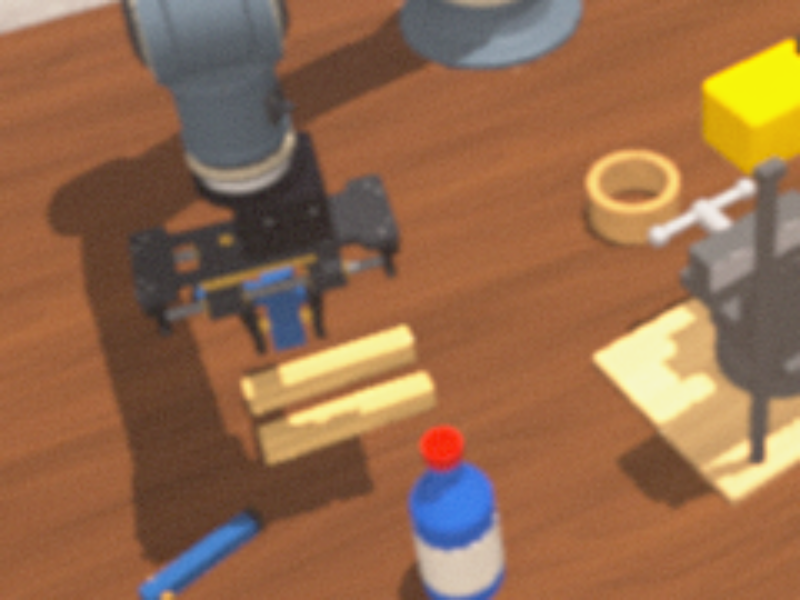

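The leg is pinched by its brass heads (crop 265,325 and 315,320) and held level above the battens. Raising it, then leaning the tool back 35° with the firm grip kept.

Request:
arm_command(motion=[[255, 0, 0, -0.2, 0, 0, 0], [255, 0, 0, -0.4, 0, 0, 0], [255, 0.02, 0, -0.6, 0, 0, 0], [255, 0.02, 0, -0.8, 0, 0, 0], [255, 0.02, 0, -0.85, 0, 0, 0], [255, 0.02, 0, -0.85, 0, 0, 0]])

```text
t: 16.45
position: [0.5492, -0.3852, 0.2941]
tcp_rot: [0.998, -0.067, 0.001, -0.0]
ft_force: [-0.1, -1.0, -2.5]
finger_gap: 0.423
finger_force: 45.0
```

Request:
arm_command(motion=[[255, 0.01, 0, 0, 0, 0.015, 0], [255, 0.02, 0, 0, 0, 0.03, 0], [255, 0.03, 0, 0, 0, 0.045, 0], [255, 0.05, 0, -0.01, 0, 0.06, 0], [255, 0.06, 0, -0.01, 0, 0.075, 0], [255, 0.07, 0, -0.02, 0, 0.09, 0], [255, 0.07, 0, -0.02, 0, 0.097, 0], [255, 0.07, 0, -0.02, 0, 0.097, 0], [255, 0.07, 0, -0.02, 0, 0.097, 0]])

```text
t: 17.35
position: [0.5583, -0.3868, 0.2953]
tcp_rot: [0.952, -0.065, 0.299, 0.019]
ft_force: [-0.3, 1.0, -2.7]
finger_gap: 0.423
finger_force: 45.0
```

```bash
python3 - <<'E'
from h import *
s=ctrl.get_state();print(s['q'].round(2),s['wrist_torque'].round(2))
plan([((.549,-.384,.31),-7.7,35)])
E
```

```text
[ 1.58  0.44 -1.17  1.82  0.29  0.58 -1.34] [0.15 0.77 0.01]
t 17.35 grasp [ 0.5477 -0.3854  0.3107] gap 36.8 F 45.0
(0.549, -0.384, 0.31) 0 shift [0.004, -0.01, 0.008] turn [-0.0003, 0.0004, -0.0003] rows 0.0
```

Request:
arm_command(motion=[[255, 0, 0, 0, 0, 0, 0], [255, 0, 0, 0, 0, 0, 0], [255, 0, 0, 0, 0, 0, 0], [255, 0, 0, 0, 0, 0, 0], [255, 0, 0, 0, 0, 0, 0], [255, 0, 0, 0, 0, 0, 0], [255, 0, 0, 0, 0, 0, 0], [255, 0, 0, 0, 0, 0, 0], [255, 0, 0, 0, 0, 0, 0], [255, 0, 0, 0, 0, 0, 0], [255, 0, 0, 0, 0, 0, 0], [255, 0, 0, 0, 0, 0, 0]], squeeze=5)

```text
t: 18.55
position: [0.5594, -0.3868, 0.2972]
tcp_rot: [0.951, -0.064, 0.3, 0.02]
ft_force: [-0.3, 1.0, -1.8]
finger_gap: 0.435
finger_force: 5.0
```

Request:
arm_command(motion=[[255, 0, 0, 0, 0, 0, 0], [255, 0, 0, 0, 0, 0, 0], [255, 0, 0, 0, 0, 0, 0], [255, 0, 0, 0, 0, 0, 0], [255, 0, 0, 0, 0, 0, 0], [255, 0, 0, 0, 0, 0, 0], [255, 0, 0, 0, 0, 0, 0], [255, 0, 0, 0, 0, 0, 0]])

```text
t: 19.35
position: [0.5594, -0.3868, 0.2972]
tcp_rot: [0.951, -0.064, 0.3, 0.02]
ft_force: [0.2, 0.7, -3.0]
finger_gap: 0.435
finger_force: 5.0
```

```bash
cat >> h.py <<'E'
def legang(n='scene'):
    """blue pixels near the gripper -> principal axis in world"""
    p,d=snap(n); s=ctrl.get_state(); R=Rot.from_quat(s['tcp_rot']).as_matrix(); g=s['position']-.0187*R[:,2]
    h=cv2.cvtColor(p,cv2.COLOR_RGB2HSV); m=(h[...,0]>95)&(h[...,0]<125)&(h[...,1]>120)&(d>0)
    v,u=np.nonzero(m); X=w(n,u,v,d[v,u]); k=np.linalg.norm(X-g,axis=1)<.16; X=X[k]
    c=np.median(X,0); U,S,V=np.linalg.svd(X-X.mean(0)); a=V[0]*np.sign(V[0][2])
    print('leg px',len(X),'cen',X.mean(0).round(3),'axis',a.round(3),'deg',np.degrees(np.arccos(a[2])).round(1),'z',X[:,2].min().round(3),X[:,2].max().round(3))
    return p,g
E
python3 - <<'E'
from h import *
s=ctrl.get_state();print(s['q'].round(2),s['wrist_torque'].round(2),s['ft_force'].round(1))
p,g=legang(); u,v=proj('scene',g); u=int(u);v=int(v);print(u,v)
cv2.imwrite('pics/s5.png',cv2.resize(p[v-75:v+105,u-120:u+120],(800,600))[:,:,::-1])
plan([])
E
```

```text
[ 1.58  0.44 -1.17  1.82  0.29  0.58 -1.34] [0.11 0.95 0.05] [ 0.2  0.7 -3. ]
leg px 222 cen [ 0.555 -0.386  0.286] axis [0.032 0.01  0.999] deg 2.0 z 0.186 0.334
195 259
t 19.4 grasp [ 0.5488 -0.3853  0.3125] gap 38.2 F 5.0
```

View pics/s5.png

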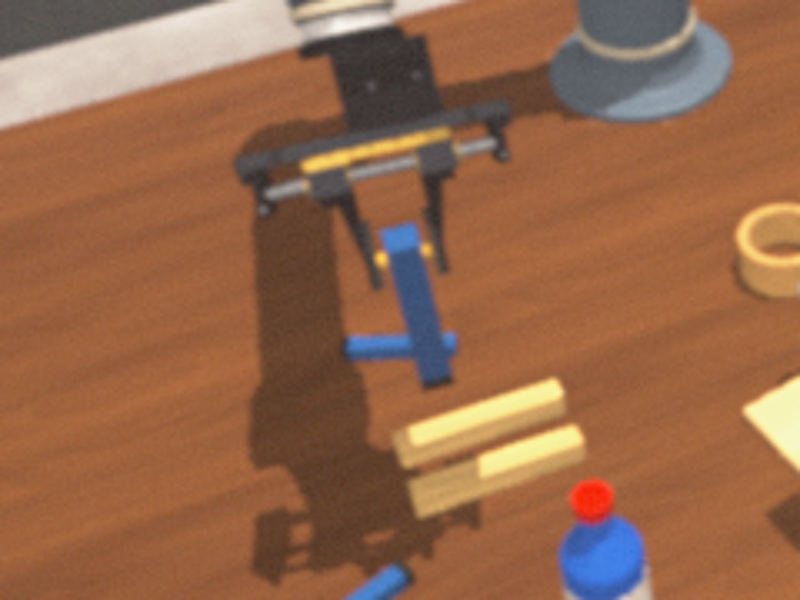

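The leg hangs plumb, with its heads at crop (380,258) and (427,250) and its foot at (437,378). Its axis is 2° off vertical. Tightening the grip.

Request:
arm_command(motion=[[255, 0, 0, 0, 0, 0, 0], [255, 0, 0, 0, 0, 0, 0], [255, 0, 0, 0, 0, 0, 0], [255, 0, 0, 0, 0, 0, 0], [255, 0, 0, 0, 0, 0, 0], [255, 0, 0, 0, 0, 0, 0], [255, 0, 0, 0, 0, 0, 0], [255, 0, 0, 0, 0, 0, 0]], squeeze=45)

```text
t: 20.2
position: [0.5594, -0.3867, 0.2972]
tcp_rot: [0.951, -0.064, 0.3, 0.02]
ft_force: [0.7, -0.2, -2.6]
finger_gap: 0.423
finger_force: 45.0
```

```bash
python3 - <<'E'
from h import *
legang()
plan([((.54,-.25,.315),0,34),((.525,-.13,.315),5,34),((.515,-.005,.315),9,34)])
E
```

```text
leg px 228 cen [ 0.555 -0.386  0.285] axis [0.031 0.009 0.999] deg 1.8 z 0.188 0.334
t 20.25 grasp [ 0.5488 -0.3853  0.3125] gap 36.4 F 45.0
(0.54, -0.25, 0.315) 0 shift [-0.14, -0.895, -0.116] turn [0.012, -0.0029, -0.0177] rows 2.7
(0.525, -0.13, 0.315) 0 shift [-0.083, -0.807, -0.056] turn [0.0078, 0.0, -0.0115] rows 2.4
(0.515, -0.005, 0.315) 0 shift [0.005, -0.84, 0.003] turn [0.0062, 0.0, -0.0092] rows 2.5
```

Request:
arm_command(motion=[[255, -0.03, -0.2, -0.03, 0.0025, 0, -0.004], [255, -0.06, -0.4, -0.05, 0.005, 0, -0.008], [255, -0.09, -0.6, -0.08, 0.008, 0, -0.012], [255, -0.12, -0.8, -0.1, 0.011, 0, -0.016], [255, -0.14, -0.9, -0.12, 0.012, -0.002, -0.018], [255, -0.14, -0.9, -0.12, 0.012, -0.002, -0.018], [255, -0.14, -0.9, -0.12, 0.012, -0.002, -0.018]])

```text
t: 20.95
position: [0.5505, -0.2507, 0.3005]
tcp_rot: [0.955, 0.0, 0.295, 0.001]
ft_force: [-0.6, -0.9, -2.9]
finger_gap: 0.425
finger_force: 45.0
```

```bash
python3 - <<'E'
from h import *
print(ctrl.get_state()['q'].round(2))
plan([((.53,-.13,.315),5,34)])
E
```

```text
[ 1.64  0.31 -1.34  1.96  0.16  0.54 -1.28]
t 20.95 grasp [ 0.5399 -0.2507  0.3159] gap 37.0 F 45.0
(0.53, -0.13, 0.315) 0 shift [-0.058, -0.811, -0.034] turn [0.0082, -0.001, -0.0112] rows 2.4
```

Request:
arm_command(motion=[[255, -0.01, -0.15, 0, 0.002, 0, -0.002], [255, -0.02, -0.3, -0.01, 0.003, 0, -0.004], [255, -0.03, -0.45, -0.02, 0.005, 0, -0.006], [255, -0.04, -0.6, -0.02, 0.006, 0, -0.008], [255, -0.05, -0.75, -0.03, 0.007, -0.001, -0.01], [255, -0.06, -0.81, -0.03, 0.008, -0.001, -0.011], [255, -0.06, -0.81, -0.03, 0.008, -0.001, -0.011], [255, -0.06, -0.81, -0.03, 0.008, -0.001, -0.011]])

```text
t: 21.75
position: [0.5404, -0.1296, 0.2989]
tcp_rot: [0.955, 0.04, 0.292, -0.013]
ft_force: [-0.5, -1.5, -1.9]
finger_gap: 0.425
finger_force: 45.0
```

```bash
python3 - <<'E'
from h import *
print(ctrl.get_state()['q'].round(3))
plan([((.52,-.004,.315),9,34)])
E
```

```text
[ 1.626  0.083 -1.37   2.069 -0.248  0.51  -1.023]
t 21.75 grasp [ 0.5299 -0.1305  0.3144] gap 37.0 F 45.0
(0.52, -0.004, 0.315) 0 shift [0.006, -0.851, 0.0] turn [0.0064, -0.0001, -0.0096] rows 2.6
```

Request:
arm_command(motion=[[255, 0, -0.12, 0, 0.001, 0, -0.001], [255, 0, -0.24, 0, 0.002, 0, -0.002], [255, 0, -0.36, 0, 0.003, 0, -0.004], [255, 0, -0.48, 0, 0.004, 0, -0.005], [255, 0, -0.6, 0, 0.005, 0, -0.007], [255, 0, -0.72, 0, 0.006, 0, -0.009], [255, 0, -0.85, 0, 0.006, 0, -0.01], [255, 0, -0.85, 0, 0.006, 0, -0.01], [255, 0, -0.85, 0, 0.006, 0, -0.01]])

```text
t: 22.65
position: [0.5294, -0.0019, 0.299]
tcp_rot: [0.953, 0.077, 0.292, -0.022]
ft_force: [-0.1, -1.3, -2.3]
finger_gap: 0.425
finger_force: 45.0
```

```bash
python3 - <<'E'
from h import *
print(ctrl.get_state()['q'].round(3))
legang()
plan([((.52,-.003,.307),9.5,34),((.627,.0155,.304),9.5,34),((.627,.0155,.231),9.5,34)])
E
```

```text
[ 1.478 -0.179 -1.307  2.131 -0.647  0.561 -0.818]
leg px 49 cen [ 0.523 -0.003  0.332] axis [ 0.549 -0.826  0.129] deg 82.6 z 0.321 0.335
t 22.7 grasp [ 0.519  -0.004   0.3145] gap 36.9 F 45.0
(0.52, -0.003, 0.307) 0 shift [-0.022, -0.006, 0.046] turn [0.001, -0.0, -0.0007] rows 0.2
(0.627, 0.0155, 0.304) 0 shift [0.589, -0.004, 0.421] turn [0.0, -0.0, -0.0] rows 2.2
(0.627, 0.0155, 0.231) 0 shift [-0.272, -0.0, 0.403] turn [0.0, -0.0, -0.0] rows 1.5
```

```bash
python3 - <<'E'
from h import *
plan([((.53,-.002,.306),9.5,36.5),((.627,.0155,.304),9.5,36.5),((.627,.0155,.231),9.5,36.5)])
E
```

```text
t 22.7 grasp [ 0.519  -0.004   0.3145] gap 36.9 F 45.0
(0.53, -0.002, 0.306) 0 shift [0.035, -0.002, 0.088] turn [0.001, 0.0069, -0.0007] rows 0.3
(0.627, 0.0155, 0.304) 0 shift [0.52, -0.009, 0.402] turn [0.0, 0.0, -0.0] rows 2.0
(0.627, 0.0155, 0.231) 0 shift [-0.289, 0.0, 0.391] turn [0.0, 0.0, -0.0] rows 1.5
```

Request:
arm_command(motion=[[255, 0.02, 0, 0.05, 0.001, 0.004, 0], [255, 0.035, 0, 0.088, 0.001, 0.007, 0], [255, 0.035, 0, 0.088, 0.001, 0.007, 0], [255, 0.035, 0, 0.088, 0.001, 0.007, 0]])

```text
t: 23.1
position: [0.5406, 0.0, 0.2906]
tcp_rot: [0.947, 0.076, 0.312, -0.027]
ft_force: [-0.6, 0.3, -3.0]
finger_gap: 0.424
finger_force: 45.0
```

Request:
arm_command(motion=[[255, 0.07, 0, 0.055, 0, 0, 0], [255, 0.14, 0, 0.11, 0, 0, 0], [255, 0.21, 0, 0.165, 0, 0, 0], [255, 0.28, 0, 0.22, 0, 0, 0], [255, 0.36, -0.006, 0.28, 0, 0, 0], [255, 0.36, -0.006, 0.28, 0, 0, 0], [255, 0.36, -0.006, 0.28, 0, 0, 0], [255, 0.36, -0.006, 0.28, 0, 0, 0]])

```text
t: 23.9
position: [0.6071, 0.0124, 0.2886]
tcp_rot: [0.947, 0.077, 0.311, -0.026]
ft_force: [-0.1, 0.4, -2.3]
finger_gap: 0.429
finger_force: 45.0
```

```bash
python3 - <<'E'
from h import *
print(ctrl.get_state()['q'].round(3))
p,g=legang()
cv2.imwrite('pics/s6.png',cv2.resize(p[180:330,260:460],(800,600))[:,:,::-1])
plan([((.627,.0155,.304),9.5,36.5),((.627,.0155,.231),9.5,36.5)])
E
```

```text
return _methods._mean(a, axis=axis, dtype=dtype,
  ret = um.true_divide(
h.py:35: RuntimeWarning: Mean of empty slice.
  c=np.median(X,0); U,S,V=np.linalg.svd(X-X.mean(0)); a=V[0]*np.sign(V[0][2])
h.py:36: RuntimeWarning: Mean of empty slice.
  print('leg px',len(X),'cen',X.mean(0).round(3),'axis',a.round(3),'deg',np.degrees(np.arccos(a[2])).round(1),'z',X[:,2].min().round(3),X[:,2].max().round(3))
Traceback (most recent call last):
  File "h.py", line 36, in legang
    print('leg px',len(X),'cen',X.mean(0).round(3),'axis',a.round(3),'deg',np.degrees(np.arccos(a[2])).round(1),'z',X[:,2].min().round(3),X[:,2].max().round(3))
                                                                                                                    ~~~~~~~~~~^^
ValueError: zero-size array to reduction operation minimum which has no identity
```

View picture.

```bash
python3 - <<'E'
from h import *
p,d=load('scene')
cv2.imwrite('pics/s6.png',cv2.resize(p[180:330,260:460],(800,600))[:,:,::-1])
plan([((.627,.0155,.304),9.5,36.5),((.627,.0155,.231),9.5,36.5)])
E
```

```text
t 23.95 grasp [0.5962 0.0104 0.3038] gap 36.8 F 45.0
(0.627, 0.0155, 0.304) 0 shift [0.169, -0.001, 0.123] turn [0.0002, 0.0002, -0.0006] rows 0.6
(0.627, 0.0155, 0.231) 0 shift [-0.29, 0.0, 0.391] turn [-0.0, -0.0, 0.0] rows 1.5
```

View pics/s6.png

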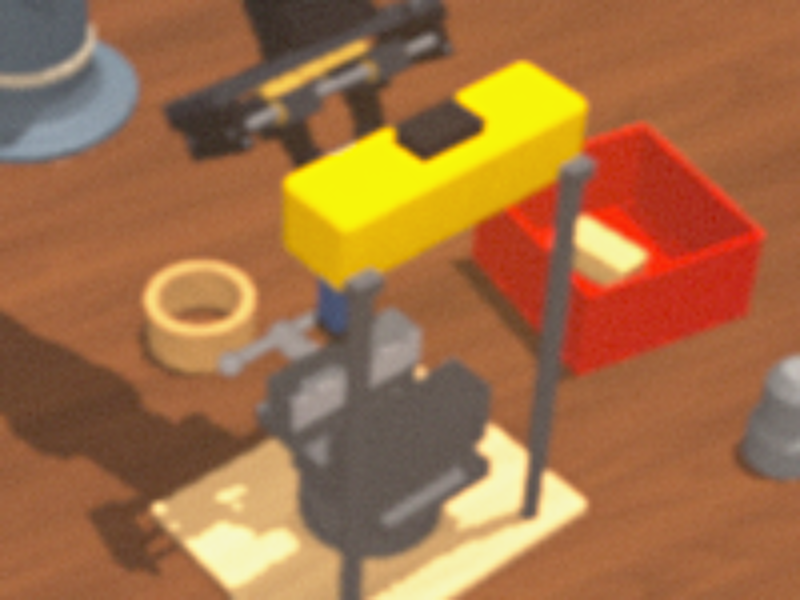

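The gripper leans back clear of the lamp and the foot hangs just over the near jaw (crop 335,310). The offcut is in the bin (610,250). I'll check the foot's x before inserting.

```bash
python3 - <<'E'
from h import *
p,d=load('scene'); th=np.radians(9.75); a=np.array([np.cos(th),np.sin(th)]); b=np.array([-a[1],a[0]])
h=cv2.cvtColor(p,cv2.COLOR_RGB2HSV)
v,u=np.mgrid[244:268,334:352]; v=v.ravel();u=u.ravel(); X=w('scene',u,v,d[v,u]); r=X[:,:2]-[.627,.0155]
blue=(h[v,u,0]>95)&(h[v,u,0]<130)&(h[v,u,1]>90)
for z in np.arange(.13,.25,.01):
    k=(abs(X[:,2]-z)<.005)&(abs(r@b)<.03)&(r@a>-.07)&(r@a<.03)
    if k.any(): print(round(z,3),k.sum(),blue[k].sum(),'x',np.percentile(r[k]@a*1000,[10,50,90]).round(1),'y',np.percentile(r[k]@b*1000,[10,90]).round(1))
E
```

```text
0.14 11 0 x [-49.  -46.5 -39.5] y [-13.7   0.5]
0.15 5 0 x [-41.3 -39.5 -35.8] y [-9.9  1.9]
0.16 8 0 x [-50.6 -37.4 -29.5] y [-13.1  -9.3]
0.17 19 0 x [-51.7 -38.6 -28.2] y [-14.6  -8.9]
0.18 19 0 x [-47.8 -34.7 -27.3] y [-13.9  -8.8]
0.19 18 0 x [-47.1 -39.1 -27.5] y [-13.6 -10.2]
0.2 19 1 x [-46.8 -34.  -26.7] y [-14.5  -7.3]
0.21 17 0 x [-46.7 -36.  -26.5] y [-14.2 -11.3]
```

Request:
arm_command(motion=[[255, 0.06, 0, 0.04, 0, 0, 0], [255, 0.11, 0, 0.08, 0, 0, 0], [255, 0.17, 0, 0.12, 0, 0, 0], [255, 0.17, 0, 0.12, 0, 0, 0], [255, 0.17, 0, 0.12, 0, 0, 0], [255, 0.17, 0, 0.12, 0, 0, 0]])

```text
t: 24.55
position: [0.6379, 0.0176, 0.2893]
tcp_rot: [0.947, 0.077, 0.311, -0.026]
ft_force: [-0.3, -0.4, -1.7]
finger_gap: 0.424
finger_force: 45.0
```

```bash
python3 - <<'E'
from h import *
print(ctrl.get_state()['q'].round(3))
snap('scene')
p,d=load('scene'); th=np.radians(9.75); a=np.array([np.cos(th),np.sin(th)]); b=np.array([-a[1],a[0]])
h=cv2.cvtColor(p,cv2.COLOR_RGB2HSV)
v,u=np.mgrid[244:275,334:362]; v=v.ravel();u=u.ravel(); X=w('scene',u,v,d[v,u]); r=X[:,:2]-[.627,.0155]
blue=(h[v,u,0]>95)&(h[v,u,0]<130)&(h[v,u,1]>90)
for z in np.arange(.13,.25,.01):
    k=(abs(X[:,2]-z)<.005)&(abs(r@b)<.03)&(r@a>-.07)&(r@a<.03)
    if k.any(): print(round(z,3),k.sum(),blue[k].sum(),'x',np.percentile(r[k]@a*1000,[10,50,90]).round(1),'y',np.percentile(r[k]@b*1000,[10,90]).round(1))
plan([((.627,.0155,.304),9.5,36.5),((.627,.0155,.231),9.5,36.5)])
E
```

```text
[ 0.842  0.223 -1.02   1.986  0.382  0.421 -1.814]
0.13 15 0 x [-18.8 -16.3 -15.1] y [13.5 28.1]
0.14 50 0 x [-47.7 -34.3 -22.6] y [-26.2  -0.8]
0.15 27 0 x [-44.5 -35.3 -20.4] y [-27.4  -8.9]
0.16 6 0 x [-11.8   2.    2.6] y [-7.   9.3]
0.17 15 0 x [-12.3   2.1   3.5] y [-10.   10.8]
0.18 10 0 x [2.4 3.3 4.6] y [-5.1  8. ]
0.19 14 2 x [2.  3.3 6.4] y [-6.7  8.4]
0.2 11 1 x [1.4 4.3 5.5] y [-5.5  6.9]
0.21 15 0 x [4.3 5.8 7. ] y [-8.8  7.7]
0.22 17 0 x [4.6 6.4 7.8] y [-7.8  8.4]
0.23 10 0 x [5.8 6.5 7.9] y [-9.7  8.8]
0.24 11 0 x [5.4 7.  8.1] y [-0.  10.3]
t 24.6 grasp [0.627  0.0158 0.3044] gap 36.9 F 45.0
(0.627, 0.0155, 0.304) 0 shift [-0.002, 0.002, 0.002] turn [0.0, 0.0002, -0.0005] rows 0.0
(0.627, 0.0155, 0.231) 0 shift [-0.289, 0.0, 0.391] turn [0.0, -0.0, -0.0] rows 1.5
```

The foot's front face is at about +2 mm where I expect +12, so the leg leans about 4° and the foot sits about 10 mm too near. I'll tip the tool 4° more about the bolt and re-measure.

```bash
cat >> h.py <<'E'
def face():
    p,d=snap('scene'); th=np.radians(9.75); a=np.array([np.cos(th),np.sin(th)]); b=np.array([-a[1],a[0]])
    v,u=np.mgrid[235:275,334:362]; v=v.ravel();u=u.ravel(); X=w('scene',u,v,d[v,u]); r=X[:,:2]-[.627,.0155]
    x=r@a*1000;y=r@b*1000
    k=(X[:,2]>.152)&(X[:,2]<.26)&(abs(y)<10)&(x>-12)&(x<25)
    f=np.polyfit(X[k,2]*1000,x[k],1); k[k]=abs(np.polyval(f,X[k,2]*1000)-x[k])<4; f=np.polyfit(X[k,2]*1000,x[k],1)
    print('face n',k.sum(),'lean deg',np.degrees(np.arctan(f[0])).round(2),'centre x at bolt z .30',(np.polyval(f,300)-12.5).round(1),'at z .16',(np.polyval(f,160)-12.5).round(1),'y',y[k].mean().round(1))
E
python3 - <<'E'
from h import *
face()
plan([((.6275,.0155,.304),9.5,40.5)])
E
```

```text
face n 103 lean deg 3.7 centre x at bolt z .30 -1.1 at z .16 -10.1 y 1.1
t 24.65 grasp [0.6271 0.0159 0.3045] gap 37.1 F 45.0
(0.6275, 0.0155, 0.304) 0 shift [0.009, 0.003, 0.003] turn [0.0, 0.0112, -0.0005] rows 0.5
```

Request:
arm_command(motion=[[255, 0.003, 0, 0, 0, 0.003, 0], [255, 0.006, 0, 0, 0, 0.006, 0], [255, 0.009, 0, 0, 0, 0.01, 0], [255, 0.012, 0, 0, 0, 0.011, 0], [255, 0.012, 0, 0, 0, 0.011, 0], [255, 0.012, 0, 0, 0, 0.011, 0]])

```text
t: 25.25
position: [0.6402, 0.0184, 0.2907]
tcp_rot: [0.935, 0.076, 0.344, -0.029]
ft_force: [-0.2, 0.4, -1.7]
finger_gap: 0.427
finger_force: 45.0
```

```bash
python3 - <<'E'
from h import *
print(ctrl.get_state()['q'].round(3))
face()
plan([((.627,.0155,.231),9.5,40.5)])
E
```

```text
[ 0.849  0.203 -1.009  2.03   0.397  0.313 -1.83 ]
face n 137 lean deg -0.29 centre x at bolt z .30 -0.0 at z .16 0.7 y -0.1
t 25.3 grasp [0.6283 0.0165 0.305 ] gap 37.0 F 45.0
(0.627, 0.0155, 0.231) 0 shift [-0.328, 0.006, 0.369] turn [-0.0001, 0.0001, -0.0005] rows 1.5
```

The leg is now plumb and centred (lean -0.3°, x about +0.5 mm). Lowering in two parts.

Request:
arm_command(motion=[[255, -0.043, 0, 0.051, 0, 0, 0], [255, -0.087, 0, 0.101, 0, 0, 0], [255, -0.13, 0, 0.152, 0, 0, 0], [255, -0.173, 0, 0.203, 0, 0, 0], [255, -0.173, 0, 0.203, 0, 0, 0], [255, -0.173, 0, 0.203, 0, 0, 0], [255, -0.173, 0, 0.203, 0, 0, 0]])

```text
t: 26.0
position: [0.6406, 0.0188, 0.2515]
tcp_rot: [0.935, 0.076, 0.345, -0.029]
ft_force: [0.0, -0.6, -1.5]
finger_gap: 0.424
finger_force: 45.0
```

```bash
python3 - <<'E'
from h import *
print(ctrl.get_state()['q'].round(3),ctrl.get_state()['ft_force'].round(1))
plan([((.628,.016,.235),9.5,40.5),((.628,.016,.229),9.5,40.5)])
face()
E
```

```text
[ 0.705  0.233 -0.864  2.082  0.562  0.227 -1.993] [ 0.  -0.6 -1.5]
t 26.0 grasp [0.6287 0.0167 0.2657] gap 36.9 F 45.0
(0.628, 0.016, 0.235) 0 shift [-0.137, 0.005, 0.152] turn [-0.0001, -0.0, -0.0005] rows 0.6
(0.628, 0.016, 0.229) 0 shift [-0.026, -0.0, 0.031] turn [0.0, -0.0, 0.0] rows 0.1
face n 149 lean deg -0.15 centre x at bolt z .30 0.7 at z .16 1.0 y 0.0
```

Request:
arm_command(motion=[[255, -0.02, 0, 0.025, 0, 0, 0], [255, -0.04, 0, 0.05, 0, 0, 0], [255, -0.065, 0, 0.075, 0, 0, 0], [255, -0.085, 0, 0.1, 0, 0, 0], [255, -0.11, 0, 0.125, 0, 0, 0], [255, -0.135, 0.003, 0.15, 0, 0, 0], [255, -0.135, 0.003, 0.15, 0, 0, 0], [255, -0.135, 0.003, 0.15, 0, 0, 0]])

```text
t: 26.85
position: [0.6396, 0.0179, 0.2209]
tcp_rot: [0.935, 0.076, 0.345, -0.029]
ft_force: [0.2, -0.1, -2.0]
finger_gap: 0.424
finger_force: 45.0
```

```bash
python3 - <<'E'
from h import *
print(ctrl.get_state()['q'].round(3),ctrl.get_state()['ft_force'].round(1))
plan([((.628,.016,.229),9.5,40.5)])
face()
E
```

```text
[ 0.737  0.303 -0.923  2.116  0.994  0.215 -2.398] [ 0.2 -0.1 -2. ]
t 26.85 grasp [0.6277 0.0158 0.2351] gap 36.9 F 45.0
(0.628, 0.016, 0.229) 0 shift [-0.025, -0.001, 0.032] turn [-0.0001, 0.0001, -0.0006] rows 0.1
face n 148 lean deg 0.23 centre x at bolt z .30 0.3 at z .16 -0.3 y 0.3
```

Request:
arm_command(motion=[[255, -0.006, 0, 0.008, 0, 0, 0], [255, -0.013, 0, 0.015, 0, 0, 0], [255, -0.017, 0, 0.02, 0, 0, 0], [255, -0.017, 0, 0.02, 0, 0, 0], [255, -0.017, 0, 0.02, 0, 0, 0]])

```text
t: 27.4
position: [0.6403, 0.0183, 0.2176]
tcp_rot: [0.935, 0.077, 0.345, -0.029]
ft_force: [0.2, -1.1, 3.9]
finger_gap: 0.426
finger_force: 45.0
```

```bash
python3 - <<'E'
from h import *
for i in range(3):
    snap('scene'); print(ctrl.get_state()['q'].round(3),ctrl.get_state()['ft_force'].round(1),ctrl.get_state()['wrist_torque'].round(2))
plan([((.628,.016,.229),9.5,40.5)])
E
```

```text
[ 0.735  0.311 -0.924  2.119  1.049  0.215 -2.449] [ 0.6 -0.1  5. ] [-0.18  0.15 -0.06]
[ 0.735  0.311 -0.924  2.119  1.049  0.215 -2.449] [-0.5 -0.4  5.4] [-0.15  0.17 -0.1 ]
[ 0.735  0.311 -0.924  2.119  1.049  0.215 -2.449] [-0.6 -1.1  5.1] [-0.1   0.05 -0.1 ]
t 27.55 grasp [0.6282 0.0163 0.2318] gap 37.2 F 45.0
(0.628, 0.016, 0.229) 0 shift [-0.013, 0.002, 0.013] turn [-0.0001, -0.0002, -0.0004] rows 0.1
```

Contact with the vise bed is confirmed (vertical force went from -2 to +5 N at bolt height about 0.23). Easing the grip so the leg settles, then releasing.

Request:
arm_command(motion=[[255, 0, 0, 0, 0, 0, 0], [255, 0, 0, 0, 0, 0, 0], [255, 0, 0, 0, 0, 0, 0], [255, 0, 0, 0, 0, 0, 0], [255, 0, 0, 0, 0, 0, 0], [255, 0, 0, 0, 0, 0, 0]], squeeze=4)

```text
t: 28.15
position: [0.6401, 0.0184, 0.2174]
tcp_rot: [0.935, 0.077, 0.345, -0.03]
ft_force: [-1.1, -0.4, 5.5]
finger_gap: 0.432
finger_force: 4.0
```

```bash
python3 - <<'E'
from h import *
face(); print(ctrl.get_state()['ft_force'].round(1)); plan([])
E
```

```text
face n 144 lean deg 0.36 centre x at bolt z .30 0.8 at z .16 -0.1 y 0.2
[ 0.1 -1.5  6.3]
t 28.2 grasp [0.6281 0.0164 0.2316] gap 37.6 F 4.0
```

Upright and standing. Opening.

Request:
arm_command(motion=[[110, 0, 0, 0, 0, 0, 0], [90, 0, 0, 0, 0, 0, 0], [60, 0, 0, 0, 0, 0, 0], [30, 0, 0, 0, 0, 0, 0], [0, 0, 0, 0, 0, 0, 0], [0, 0, 0, 0, 0, 0, 0], [0, 0, 0, 0, 0, 0, 0], [0, 0, 0, 0, 0, 0, 0], [0, 0, 0, 0, 0, 0, 0], [0, 0, 0, 0, 0, 0, 0]])

```text
t: 29.2
position: [0.6393, 0.018, 0.2164]
tcp_rot: [0.935, 0.076, 0.344, -0.029]
ft_force: [-0.1, -0.2, -0.2]
finger_gap: 0.995
finger_force: 0.0
```

```bash
python3 - <<'E'
from h import *
face(); print(ctrl.get_state()['ft_force'].round(1)); plan([])
E
```

```text
face n 142 lean deg -0.14 centre x at bolt z .30 -0.8 at z .16 -0.5 y 0.0
[0.2 0.7 0.2]
t 29.25 grasp [0.6274 0.016  0.2306] gap 87.0 F 0.0
```

Request:
arm_command(motion=[[0, 0, 0, -0.1, 0, 0, 0], [0, 0, 0, -0.2, 0, 0, 0], [0, 0, 0, -0.3, 0, 0, 0], [0, 0, 0, -0.4, 0, 0, 0], [0, 0, 0, -0.5, 0, 0, 0], [0, 0, 0, -0.6, 0, 0, 0], [0, 0, 0, -0.7, 0, 0, 0], [0, 0, 0, -0.8, 0, 0, 0], [0, 0, 0, -0.8, 0, 0, 0], [0, 0, 0, -0.8, 0, 0, 0]])

```text
t: 30.25
position: [0.5612, 0.0036, 0.3017]
tcp_rot: [0.938, 0.075, 0.337, -0.028]
ft_force: [0.3, 0.7, 0.1]
finger_gap: 0.997
finger_force: 0.0
```

```bash
python3 - <<'E'
from h import *
face(); s=ctrl.get_state(); print(s['ft_force'].round(1),s['qd'].round(2)); plan([])
p,_=load('scene'); cv2.imwrite('pics/s9.png',cv2.resize(p[180:330,260:460],(800,600))[:,:,::-1])
E
```

```text
face n 137 lean deg 0.19 centre x at bolt z .30 -0.3 at z .16 -0.7 y -0.0
[-0.3  1.8 -0.4] [-0.03  0.06 -0.03 -0.01  0.45 -0.05 -0.45]
t 30.3 grasp [0.55   0.0023 0.3174] gap 86.9 F 0.0
```

View pics/s9.png

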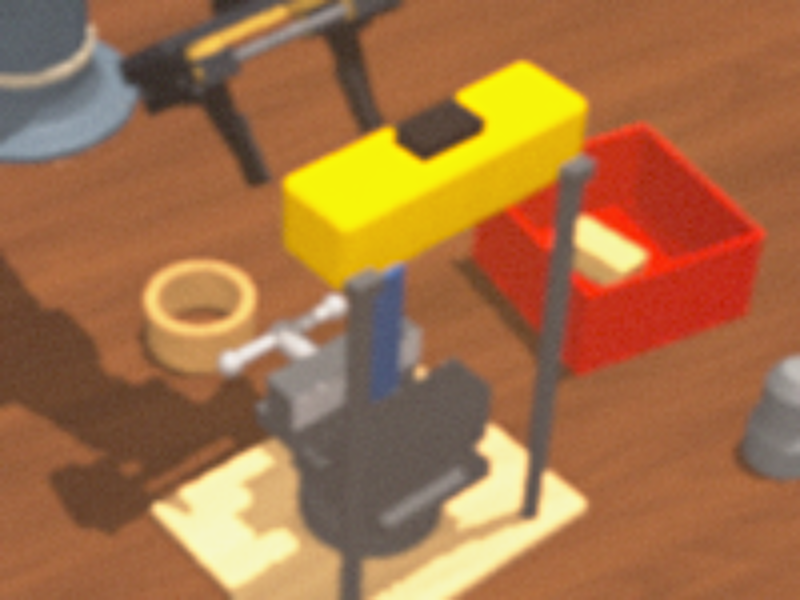

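The leg stands upright between the jaws (crop 385,330), the offcut is in the bin (610,250) and the gripper is clear. I'll let the arm settle, then hand in.

Request:
arm_command(motion=[[0, 0, 0, 0, 0, 0, 0], [0, 0, 0, 0, 0, 0, 0], [0, 0, 0, 0, 0, 0, 0], [0, 0, 0, 0, 0, 0, 0], [0, 0, 0, 0, 0, 0, 0]])

```text
t: 30.8
position: [0.5614, 0.0037, 0.3014]
tcp_rot: [0.938, 0.075, 0.337, -0.028]
ft_force: [-1.1, 0.5, 0.1]
finger_gap: 1.001
finger_force: 0.0
```

```bash
python3 -c "
from h import *
print(ctrl.sign_off())"
```

```text
the job is handed in; nothing more can be done
None
```

The job was handed in at about 31 s: by the last camera check the offcut lies in the red bin and the leg stands released on the vise bed within about 0.5° of upright, and no knock to the lamp or bystanders was noticed; sign-off gave no verdict.

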